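Make up the blood kit and the urine kit for the house calls

TASK

Make up the two sampling kits for the house calls, each thing set down in its fitted place in its tray: slide box flat in the long bay, tube upright in the tall tapered socket, strip vial upright in the low round well. The blue tray is the blood kit and gets the purple-capped tube and the slide box with the blue label; the yellow tray is the urine kit and gets the red-capped tube, the pink strip vial and the slide box with the orange label. Leave the green-capped tube standing in the rack and the bench timer where it lies.

Things in the scene. Friction and masses are not known exactly. Their poses are not given: they have to be found in the camera images.
- tray_blue: Blue kit tray (blood kit), fixed, 106 x 106 mm, walls 16 high, floor 4 thick. Origin: centre of underside; +x away from the robot. In its frame (mm): box bay centre x -26.5, y 0, clear 47 (x) x 100 (y), rib beside it 16 high; vial well x 25, y -25.5, ring 39 wide, 16 high; tube socket x 26, y 30, cone 23 wide at its mouth, 44 up, 15 at its foot. Things stand on the floor.
- tray_yellow: Yellow kit tray (urine kit), fixed, 106 x 106 mm, walls 16 high, floor 4 thick. Origin: centre of underside; +x away from the robot. In its frame (mm): box bay centre x -26.5, y 0, clear 47 (x) x 100 (y), rib beside it 16 high; vial well x 25, y -25.5, ring 39 wide, 16 high; tube socket x 26, y 30, cone 23 wide at its mouth, 44 up, 15 at its foot. Things stand on the floor.
- tube_purple: capped sample tube with a purple cap, standing in the blue rack with two others: 75 mm tall, glass 12 mm in diameter, white label, cap 15 mm in diameter on the top 18 mm; 12 g. Origin: centre of its underside, z up the tube. In the rack only its top 24 mm (cap and 6 mm of glass) stands clear. Goes into the tube socket of the blue tray.
- tube_red: capped sample tube with a red cap, standing in the blue rack with two others: 75 mm tall, glass 12 mm in diameter, white label, cap 15 mm in diameter on the top 18 mm; 12 g. Origin: centre of its underside, z up the tube. In the rack only its top 24 mm (cap and 6 mm of glass) stands clear. Goes into the tube socket of the yellow tray.
- tube_green: capped sample tube with a green cap, standing in the blue rack with two others: 75 mm tall, glass 12 mm in diameter, white label, cap 15 mm in diameter on the top 18 mm; 12 g. Origin: centre of its underside, z up the tube. In the rack only its top 24 mm (cap and 6 mm of glass) stands clear. Not wanted: stays in the rack.
- box_blue: white microscope-slide box with a blue label on its lid, 35 x 85 x 32 mm (x, y, z), closed, 0.11 kg. Lies flat on the worktop at the start, its length roughly across the robot's view. Origin: centre of its underside; its long side is its y axis, the 35 mm width (the way to grip it) its x axis. Goes into the bay of the blue tray.
- box_orange: white microscope-slide box with an orange-brown label on its lid, 35 x 85 x 32 mm (x, y, z), closed, 0.11 kg. Lies flat on the worktop at the start, its length roughly across the robot's view. Origin: centre of its underside; its long side is its y axis, the 35 mm width (the way to grip it) its x axis. Goes into the bay of the yellow tray.
- vial: pink test-strip vial with a pale pink cap and a red band, standing upright on the worktop: 72 mm tall, 23 mm in diameter, 0.03 kg. Origin: centre of its underside, z up. Goes into the round well of the yellow tray.
- rack: blue tube rack of 2 x 6 holes, fixed to the worktop, 50 x 130 x 55 mm (x, y, z); tubes stand on its base plate, 4 mm above the worktop, 1.5 mm play all round, lifted out straight up by 55 mm or more. Origin: centre of its underside; length along y. Behind it stands a mini centrifuge (0.14 m high); at the left the cell counter (0.38 m high, from x 0.43, y 0.21 to 0.42).
- timer: white bench timer with a display and three buttons, lying flat just right of the trays, 58 x 64 x 16 mm. Origin: centre of its underside. Not to be moved.

How it is judged:
By the outcome, as a careful person would: the job done as asked, in the order asked, and still so for the second after the job is handed in, with the robot touching nothing.
It also fails if it takes over 115 s, if anything falls off the work surface, if the arm or the gripper's body presses on something with over 40 N, if the wrist force passes 120 N, or if a joint passes its speed limit or range.

ROBOT

A 7-joint arm with a two-finger parallel gripper is mounted at the origin on a cart in front of the work surface, level with it; the furniture and walls round the work are solid. World frame = base frame: x ahead of the robot, y to its left, z up, the work surface at z = 0. Lengths are in m, angles in rad, forces in N, time in s.
With the tool pointing down it reaches from about 0.4 to 0.9 m from the base axis. Payload 5.6 kg.
Tool frame: the origin (TCP) lies midway between the tips of the shut fingers; the grasp point (between the pads) lies 19 mm behind it; z points along the fingers, y is the line along which they close (so a half turn about z gives the same grasp; the last joint's range is limited). The gripper opens to 92 mm and grips with 3 to 60 N. Pads are 20 mm wide; open, the fingers measure 128 mm over their backs; the gripper's body (75 mm by 189 mm) begins 69 mm behind the grasp point.
Start: joints at [1.093, 0.468, -0.012, 1.603, 0.006, 1.071, -0.056], TCP at [0.274, -0.59, 0.215] pointing down, gripper open.
Joint ranges: [-2.53, 2.53], [-0.31, 2.02], [-1.57, 1.55], [0.28, 2.44], [-1.29, 4.43], [0.15, 1.84], [-2.92, 2.92]. Speed limits (rad/s): [2.57, 2.57, 3.14, 3.14, 3.14, 3.14, 3.14].

INTERFACE

Orientations are given as a 3x3 rotation matrix whose columns are the frame's x, y, z axes.
In Python, from station import env, effector, solver, viewer, workorder, search_frame, tip_of gives the robot as it stands. Calls block until the motion is done:
- env.reach(position, orientation): joint-space move of the TCP to a pose.
- env.movel(position, frame=None, rate=0.15): straight line of the TCP; frame=None keeps the orientation; rate is the mean speed in m/s.
- env.goto_joints(angles): joint-space move.
- effector.release() and effector.grasp(squeeze=None): open the fingers fully, or close them until they stop; squeeze is the grip in N (None keeps the last).
- env.pause(seconds).
- solver.inverse_kinematics(position, orientation): joint angles nearest the present ones, or None.
- env.sense(): the state.
- viewer.read_camera(name): name is "scene" or "top" or "wrist"; returns (picture, depth): 384x512x3 uint8, red, green, blue; 384x512 float32, m along the optical axis (not along the pixel's ray), 0 where there is no reading.
- viewer.camera_info(name): a dict with "intrinsics" (3x3 intrinsics, pixels), "eye" and "rotation" of the camera in the world; the wrist camera has in their place "T_tool_cam" (4x4, takes a point from camera to tool coordinates, whose origin is the TCP and whose axes are the flange's). Camera axes: x right, y up, looking along -z (the intrinsics and any distortion apply to the point x, -y, -z); pixel columns grow to the right and rows downward; lengths in m; the calibration is good to about 2 mm. The wrist camera is an equidistant fisheye: a pixel r from the principal point sees the ray r / f radians off the axis. A picture is of the moment at which its call begins: read the wrist's pose just before it. camera_info takes no time and is no camera call.
A pose or a line that the arm cannot do raises env.PlanningError and nothing moves.
- workorder.finish_job(): hands the job in; it is judged then, once.
Trained networks look in the newest picture that a camera, given by its name, has taken for a name from the list of things; names that differ only in an ending like _2 or _b are one class to them, and where a whole thing is asked for, a point or a joint stands for the part that bears it (a point fixed in the world has none). Each returns a list of dicts, best first, with "score" (0 to 1); they miss things now and then, are a little off and sometimes report something else, mostly with a low value. They report only what shows in the picture. A call takes as long as a camera call.
- search_frame(camera, name): "at" ([x, y, z] in m, in world coordinates, good to about 4 mm: the middle of the surface that is visible of it).
- tip_of(camera, name): "at" ([x, y, z] in m, in world coordinates, good to about 4 mm: a listed point, or the origin of a listed thing).
The state is a dict: "t": time; "joint_positions": joint angles; "joint_velocities": joint speeds; "tau": joint torques, N m; "ee_pos": TCP position; "tcp_rot": TCP orientation; "wrist_force": force on the tool from outside, world axes, zero at the start; "moment": the same for the moment, N m; "gripper_width": finger opening in m; "grasp_force": force on a finger pad.
Only numpy, scipy, OpenCV 4.12 (cv2) and the standard library are available. Lean on these libraries where they do the work, as an engineer would, in place of code of your own. Each camera call takes 0.05 s, during which the arm holds its last target. There are 200 camera calls.

## Working session

There is one attempt and no reset: what is moved stays moved. The work goes in short steps, each a Python script; the robot and the scene stay as the last script left them, time stands still between calls to the robot, and variables do not carry over. Pictures are saved under pics/ and viewed, at most 14 in all, crops included, and the job is handed in when it is done.

```bash
ls; mkdir -p pics
python3 - <<'E'
from station import env, effector, solver, viewer, workorder, search_frame, tip_of
import cv2, numpy as np
np.set_printoptions(precision=4,suppress=True)
for c in ("scene","top"):
    p,d=viewer.read_camera(c); cv2.imwrite(f"pics/{c}0.png",p[:,:,::-1]); 
    i=viewer.camera_info(c); print(c,i)
    for n in "tray_blue tray_yellow tube_purple tube_red tube_green box_blue box_orange vial rack timer".split():
        print(n,[(np.round(r["at"],4),round(r["score"],2)) for r in tip_of(c,n)[:2]],'|',[(np.round(r["at"],4),round(r["score"],2)) for r in search_frame(c,n)[:2]])
print(viewer.camera_info("wrist")); print(env.sense())
E
```

```text
pics
scene {'intrinsics': array([[400.1481,   0.    , 259.4668],
       [  0.    , 400.1481, 190.656 ],
       [  0.    ,   0.    ,   1.    ]]), 'eye': array([-0.1297, -0.4553,  0.5313]), 'rotation': array([[ 0.4424,  0.4992, -0.7451],
       [-0.8968,  0.2423, -0.3701],
       [-0.0043,  0.832 ,  0.5548]])}
tray_blue [(array([ 0.439 , -0.1911,  0.0006]), 0.7), (array([ 0.5704, -0.162 , -0.0012]), 0.59)] | [(array([ 0.439 , -0.1879,  0.011 ]), 0.64)]
tray_yellow [(array([ 0.5725, -0.1641, -0.0048]), 0.73)] | [(array([ 0.5694, -0.1616,  0.0086]), 0.69)]
tube_purple [(array([0.5003, 0.1183, 0.001 ]), 0.7), (array([0.4587, 0.022 , 0.0028]), 0.57)] | [(array([0.4572, 0.0191, 0.0658]), 0.63)]
tube_red [(array([ 0.4427, -0.0214,  0.0045]), 0.26), (array([0.5963, 0.1131, 0.0051]), 0.26)] | [(array([ 0.4578, -0.0668,  0.0693]), 0.61)]
tube_green [(array([ 0.4414, -0.0195,  0.0045]), 0.51)] | [(array([ 0.46  , -0.0648,  0.0669]), 0.29)]
box_blue [] | [(array([0.4929, 0.1194, 0.0314]), 0.68), (array([ 0.4385, -0.019 ,  0.0328]), 0.43)]
box_orange [(array([0.4198, 0.1191, 0.002 ]), 0.96)] | [(a
[... 2030 characters left out ...]
       [-0.001 ,  0.2375, -0.9714, -0.1694],
       [ 0.    ,  0.    ,  0.    ,  1.    ]])}
{'t': 2.1, 'joint_positions': array([ 1.093 ,  0.4675, -0.0116,  1.6027,  0.006 ,  1.0714, -0.0563]), 'joint_velocities': array([-0.0005,  0.0004, -0.0007,  0.0004,  0.0014, -0.0011, -0.    ]), 'tau': array([  0.0001, -52.0405,  -0.0124, -24.405 ,  -0.0567,   0.0114,
         0.    ]), 'ee_pos': array([ 0.2738, -0.5895,  0.2146]), 'tcp_rot': array([[ 0.907 ,  0.4212, -0.0001],
       [ 0.4212, -0.907 , -0.    ],
       [-0.0001,  0.    , -1.    ]]), 'wrist_force': array([-0.1014, -1.1311, -0.1411]), 'moment': array([ 0.0266, -0.0426,  0.0286]), 'grasp_force': 0.0, 'gripper_width': 0.09170209121295235}
```

View pics/top0.png

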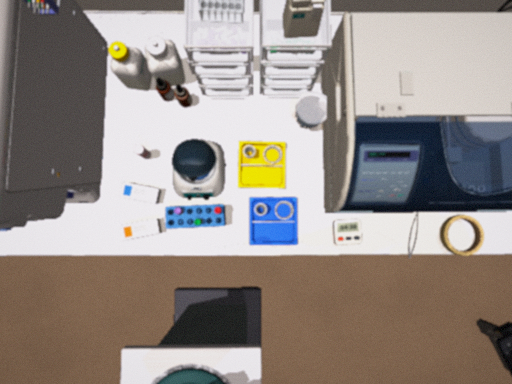

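View pics/scene0.png

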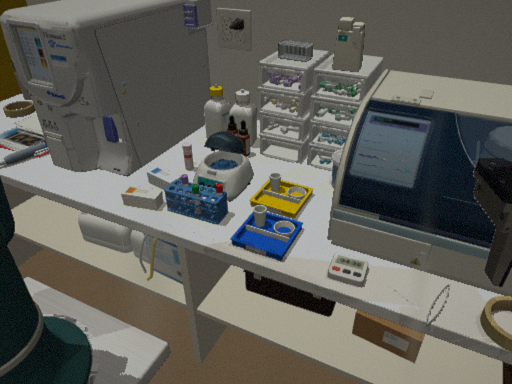

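The top view shows purple at (180,211), red at (219,210) and green at (199,222) in the rack. The boxes are at (142,192) blue and (142,229) orange, the vial at (146,153), and the trays at (273,220) blue and (262,165) yellow. The centrifuge sits directly behind the rack, and the analyser begins near column 325. The scene view agrees with this. Next come wrist views from above the trays and then the rack, reached by backing out clear of the analyser.

```bash
cat > h.py <<'E'
from station import env, effector, solver, viewer, workorder, search_frame, tip_of
import cv2, numpy as np
np.set_printoptions(precision=4,suppress=True)
def R(th):  # tool down, closing direction y = (cos th, sin th)
    c,s=np.cos(th),np.sin(th); return np.array([[-s,c,0],[c,s,0],[0,0,-1.]])
def cloud(name):
    st=env.sense(); p,d=viewer.read_camera(name); i=viewer.camera_info(name); K=i["intrinsics"]
    v,u=np.mgrid[:384,:512]; x=(u-K[0,2])/K[0,0]; y=(v-K[1,2])/K[1,1]
    if name=="wrist":
        r=np.hypot(x,y)+1e-9; k=np.tan(r)/r; x,y=x*k,y*k
        T=np.eye(4); T[:3,:3]=st["tcp_rot"]; T[:3,3]=st["ee_pos"]; T=T@i["T_tool_cam"]; Rm,e=T[:3,:3],T[:3,3]
    else: Rm,e=i["rotation"],i["eye"]
    P=np.stack([x*d,-y*d,-d],-1)@Rm.T+e; P[d==0]=np.nan
    return p,P,(Rm,e)
E
python3 - <<'E'
from h import *
s=env.sense()
env.movel([0.35,-0.32,0.30],rate=0.35)
for th in (0,np.pi):
    for p in ([.5,-.12,.3],[.5,.05,.3],[.505,.115,.03],[.462,.02,.06],[.597,-.186,.05]):
        q=solver.inverse_kinematics(p,R(th)); print(th,p,q)
E
```

```text
0 [0.5, -0.12, 0.3] [ 0.5586  0.1907 -0.4414  1.8062  0.0883  1.164   0.0893]
0 [0.5, 0.05, 0.3] [ 0.4123  0.1977 -0.6546  1.8211  0.1305  1.166  -0.2844]
0 [0.505, 0.115, 0.03] [ 0.3028  0.6741 -0.7514  2.0061  0.6902  0.7332 -0.878 ]
0 [0.462, 0.02, 0.06] [ 0.4329  0.4998 -0.6557  2.1287  0.4934  0.6649 -0.5613]
0 [0.597, -0.186, 0.05] [ 0.4784  0.6549 -0.3129  1.7563  0.2718  0.7729  0.0303]
3.141592653589793 [0.5, -0.12, 0.3] [-0.925   0.358   1.385   1.8833 -0.3764  1.2137 -2.5566]
3.141592653589793 [0.5, 0.05, 0.3] [ 0.8622  0.4193 -1.2926  1.8012  0.4255  1.2478  2.5931]
3.141592653589793 [0.505, 0.115, 0.03] [-1.1934  1.0757  1.3336  2.0961 -1.2257  1.1405 -2.3753]
3.141592653589793 [0.462, 0.02, 0.06] [-1.0786  0.8974  1.3416  2.2146 -1.0951  1.0281 -2.2208]
3.141592653589793 [0.597, -0.186, 0.05] [ 0.2413  0.6256  0.0097  1.7738 -0.0084  0.7423 -2.8862]
```

Run:
```python
from h import *
NM="tray_blue tray_yellow tube_purple tube_red tube_green box_blue box_orange vial".split()
for k,p in enumerate(([.47,-.19,.30],[.47,0.06,.30])):
    env.reach(p,R(0)); env.pause(.2)
    img,P,_=cloud("wrist"); np.savez(f"w{k}.npz",img=img,P=P); cv2.imwrite(f"pics/w{k}.png",img[:,:,::-1])
    for n in NM: print(n,[(np.round(r["at"],4),round(r["score"],2)) for r in tip_of("wrist",n)[:1]])
img,P,_=cloud("top"); np.savez("t.npz",img=img,P=P); print(env.sense()["t"])
# height maps stitched from the wrist views
rng=((.36,.68),(-.27,.20)); 
for k in (0,1):
    z=np.load(f"w{k}.npz"); P=z["P"].reshape(-1,3); c=z["img"].reshape(-1,3)
    hsv=cv2.cvtColor(z["img"],cv2.COLOR_RGB2HSV).reshape(-1,3).astype(int)
    ok=np.isfinite(P).all(1)&(P[:,0]>.36)&(P[:,0]<.68)&(P[:,1]>-.27)&(P[:,1]<.2)
    H,S,V=hsv.T
    def rep(n,m):
        Q=P[ok&m]
        if len(Q)>8:
            a=cv2.minAreaRect((Q[:,:2]*1000).astype(np.float32)); print(k,n,len(Q),"med",np.median(Q,0),"rect",np.round(a[0],1),np.round(a[1],1),round(a[2],1),"zmax",np.percentile(Q[:,2],[50,95]))
    st=(S>90)&(V>40)
    z_=P[:,2]
    rep("yellow",st&(H>22)&(H<36)&(z_<.025)); rep("blue",st&(H>100)&(H<125)&(P[:,1]<-.1)&(z_<.025))
    rep("rack",st&(H>95)&(H<125)&(P[:,1]>-.1)&(P[:,1]<.07)&(z_>.048)&(z_<.06))
    up=(z_>.06)&(P[:,0]<.5)&(P[:,1]<.06)&(P[:,1]>-.1)
    rep("purple",up&(S>60)&(H>125)&(H<160)); rep("red",up&(S>60)&((H<10)|(H>170))); rep("green",up&(S>60)&(H>40)&(H<90))
    rep("boxO",(P[:,1]>.065)&(P[:,0]<.46)&(z_>.026)&(z_<.045)); rep("boxB",(P[:,1]>.065)&(P[:,0]>.465)&(P[:,0]<.56)&(z_>.026)&(z_<.045))
    rep("vial",(P[:,1]>.08)&(P[:,0]>.57)&(P[:,0]<.64)&(z_>.066)&(z_<.08))
    rep("cones",(P[:,1]<-.1)&(z_>.038)&(z_<.055)&(P[:,0]<.53)); rep("coneY",(P[:,1]<-.1)&(z_>.038)&(z_<.055)&(P[:,0]>.53)&(P[:,0]<.65))
    rep("centrif",(P[:,1]<.06)&(P[:,1]>-.1)&(P[:,0]>.485)&(z_>.04))
```

```text
tray_blue [(array([ 0.438 , -0.191 ,  0.0023]), 0.83)]
tray_yellow [(array([ 0.5724, -0.1622,  0.0034]), 0.64)]
tube_purple [(array([0.4609, 0.022 , 0.0048]), 0.56)]
tube_red [(array([ 0.4643, -0.0628,  0.0034]), 0.69)]
tube_green [(array([ 0.4393, -0.0198,  0.0042]), 0.58)]
box_blue []
box_orange []
vial []
tray_blue [(array([ 0.4387, -0.1902,  0.004 ]), 0.74)]
tray_yellow [(array([ 0.5708, -0.1613,  0.0025]), 0.97)]
tube_purple [(array([0.4591, 0.0218, 0.0043]), 0.42)]
tube_red [(array([ 0.4653, -0.0605,  0.0013]), 0.69)]
tube_green [(array([ 0.4433, -0.0198,  0.0041]), 0.63)]
box_blue [(array([0.5066, 0.1201, 0.001 ]), 0.77)]
box_orange []
vial [(array([0.5973, 0.1122, 0.0035]), 0.54)]
6.1583
0 yellow 4185 med [ 0.5656 -0.1622  0.0039] rect [ 576.4 -163.4] [116.2 116.9] 89.0 zmax [0.0039 0.0168]
0 blue 4454 med [ 0.4338 -0.1882  0.0037] rect [ 527.8 -196.2] [119.5 299.8] 85.0 zmax [0.0037 0.0165]
0 rack 2105 med [ 0.4521 -0.0217  0.0543] rect [492.9 -10.9] [132.5 128.1] 2.7 zmax [0.0543 0.0568]
0 purple 123 med [0.4624 0.0188 0.0768] rect [462.2 -22.2] [100.6  13.3] 89.8 zmax [0.0
[... 902 characters left out ...]
[0.0792 0.4246]
1 red 126 med [ 0.4628 -0.0601  0.0767] rect [441.5  -3.8] [ 18.  143.2] 22.1 zmax [0.0767 0.3381]
1 green 224 med [ 0.4324 -0.0139  0.0788] rect [426.3  16.8] [20.8 93.4] 14.4 zmax [0.0788 0.4243]
1 boxO 1358 med [0.4226 0.1162 0.0315] rect [422.3 116.2] [35.9 84.7] 11.9 zmax [0.0315 0.0329]
1 boxB 1374 med [0.5058 0.1191 0.0316] rect [506.1 119.8] [84.7 36.2] 78.0 zmax [0.0316 0.033 ]
1 vial 193 med [0.598  0.1122 0.0709] rect [598.8 112.2] [20.5 21.5] 81.3 zmax [0.0709 0.0723]
1 coneY 29 med [ 0.5976 -0.1208  0.0423] rect [ 599.1 -121. ] [19.8  5.3] 4.7 zmax [0.0423 0.045 ]
1 centrif 8116 med [0.5363 0.0263 0.1245] rect [547.9  -7.5] [137.8 118.5] 61.3 zmax [0.1245 0.4245]
```

```bash
cd pics; python3 -c "
import cv2,numpy as np
cv2.imwrite('w01.png',np.hstack([cv2.resize(cv2.imread(f'w{k}.png'),(400,300)) for k in (0,1)]))"
```

```text
(no output)
```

View pics/w01.png

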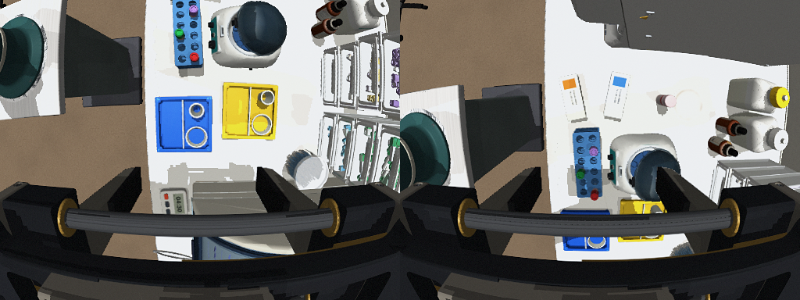

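The left half shows the blue tray at (185,124), the yellow tray at (250,110) and the rack at (188,35). The right half shows the boxes at (572,98) orange and (618,93) blue, splayed about ±12°, and the vial at (665,100). I'll fit the tray poses tightly and cross-check against the top camera before picking.

Run:
```python
from h import *
for f in ("w0","w1","t"):
    z=np.load(f+".npz"); P=z["P"]; hsv=cv2.cvtColor(z["img"],cv2.COLOR_RGB2HSV).astype(int); H,S,V=hsv[...,0],hsv[...,1],hsv[...,2]
    def rep(n,m,er=0):
        m=(m&np.isfinite(P).all(-1)).astype(np.uint8)
        k,l,s,_=cv2.connectedComponentsWithStats(m)
        if k<2: return
        Q=P[l==1+np.argmax(s[1:,4])]
        if len(Q)<10: return
        a=cv2.minAreaRect((Q[:,:2]*1000).astype(np.float32)); lo,hi=np.percentile(Q,1,0),np.percentile(Q,99,0)
        print(f,n,len(Q),"rect",np.round(a[0],1),np.round(a[1],1),round(a[2],1),"mid",(lo+hi)[:2]/2,"ext",(hi-lo)[:2],"z95",np.percentile(Q[:,2],95))
    X,Y,Z=P[...,0],P[...,1],P[...,2]
    with np.errstate(invalid="ignore"):
        st=(S>90)&(V>40)
        rep("yel",st&(H>20)&(H<36)&(abs(X-.573)<.066)&(abs(Y+.162)<.066)&(Z<.03))
        rep("blu",st&(H>95)&(H<128)&(abs(X-.439)<.062)&(abs(Y+.19)<.066)&(Z<.03))
        rep("cB",(abs(X-.466)<.025)&(abs(Y+.159)<.025)&(Z>.03)); rep("cY",(abs(X-.6)<.025)&(abs(Y+.132)<.025)&(Z>.03))
        rep("wB",(abs(X-.464)<.03)&(abs(Y+.2155)<.025)&(Z>.011)&(V>150)&(S<80)); rep("wY",(abs(X-.597)<.03)&(abs(Y+.187)<.025)&(Z>.011)&(V>150)&(S<80))
        for n,c in dict(pur=(.462,.019),red=(.463,-.066),gre=(.439,-.023)).items(): rep(n,(abs(X-c[0])<.014)&(abs(Y-c[1])<.014)&(Z>.068))
        rep("boxO",(abs(X-.422)<.04)&(abs(Y-.117)<.06)&(Z>.024)&(Z<.04)); rep("boxB",(abs(X-.506)<.04)&(abs(Y-.119)<.06)&(Z>.024)&(Z<.04))
        rep("vial",(abs(X-.598)<.02)&(abs(Y-.112)<.02)&(Z>.065)&(Z<.09))
        rep("rack",(abs(X-.45)<.035)&(abs(Y+.011)<.075)&(Z>.05)&(Z<.06))
        rep("centr",(abs(X-.55)<.075)&(abs(Y+.01)<.08)&(Z>.06)&(Z<.2)&(X>.485))
```

```text
w0 yel 3888 rect [ 576.4 -163.4] [116.2 116.9] 89.0 mid [ 0.5734 -0.1621] ext [0.1094 0.1101] z95 0.016853844518979828
w0 blu 4068 rect [ 440.1 -191.3] [115.8 116.1] 0.3 mid [ 0.4409 -0.1889] ext [0.1095 0.1105] z95 0.016542550436783616
w0 cB 6519 rect [ 466.  -171.6] [50.   8.2] 0.3 mid [ 0.466  -0.1713] ext [0.0488 0.0067] z95 0.42805593309100903
w0 cY 163 rect [ 600.  -132.4] [26.3 27. ] 67.3 mid [ 0.5996 -0.1328] ext [0.0262 0.0253] z95 0.044601382208187185
w0 wB 152 rect [ 465.2 -214.2] [42.1 41.5] 0.3 mid [ 0.4656 -0.2141] ext [0.0413 0.0413] z95 0.016490764798074747
w0 wY 121 rect [ 599.9 -190.3] [42.4 37.2] 40.7 mid [ 0.5981 -0.1883] ext [0.0417 0.0415] z95 0.01664580176442082
w0 pur 113 rect [463.2  21.3] [14.6 14.2] 50.3 mid [0.463  0.0208] ext [0.0146 0.0139] z95 0.07893620017790702
w0 red 105 rect [463.4 -65.1] [14.9 13. ] 89.7 mid [ 0.4634 -0.0651] ext [0.013  0.0146] z95 0.07896250545286425
w0 gre 112 rect [438.  -22.5] [14.1 14.7] 89.5 mid [ 0.4379 -0.0225] ext [0.0145 0.0139] z95 0.0787525627453041
w0 rack 1964 rect [450.9 -12.9] [ 50.1 128.1] 2.7 mid [ 0.4511 -0.014 
[... 2511 characters left out ...]
0.013 ] z95 0.08087406983605741
t gre 43 rect [438.5 -25. ] [13.1 13. ] 1.6 mid [ 0.4385 -0.025 ] ext [0.013 0.013] z95 0.08062559264198227
t boxO 485 rect [422.7 110.6] [35.3 81.4] 11.3 mid [0.4224 0.1097] ext [0.0428 0.0806] z95 0.03464547123971746
t boxB 556 rect [505.8 116. ] [85.1 35.1] 78.6 mid [0.5065 0.1136] ext [0.0437 0.08  ] z95 0.03507040936608369
t vial 89 rect [598.3 108.7] [21.  21.5] 16.1 mid [0.5982 0.1088] ext [0.0209 0.0208] z95 0.07402640584834339
t rack 896 rect [451.1 -14.9] [ 49.8 129.3] 2.7 mid [ 0.4511 -0.0152] ext [0.051  0.1286] z95 0.057742674627803164
t centr 2098 rect [563.3 -19.1] [116.3 107. ] 1.0 mid [ 0.5612 -0.0207] ext [0.1055 0.1001] z95 0.140179151027124
```

```bash
cat >> h.py <<'E'
def pick(x,y,z,th,sq,up=.2,shift=0.,down=.06):
    p=np.array([x+shift*np.cos(th),y+shift*np.sin(th),z])
    env.reach(p+[0,0,down],R(th)); env.movel(p,rate=.12)
    effector.grasp(sq); a=env.sense()
    env.movel([p[0],p[1],up],rate=.2); s=env.sense()
    print("grip w %.4f->%.4f f %.1f"%(a["gripper_width"],s["gripper_width"],s["grasp_force"]),"z",a["ee_pos"][2],"t",s["t"])
def lower(x,y,z,th,up=.2,mid=.03):
    env.reach([x,y,up],R(th)); env.movel([x,y,z+mid],rate=.25); f0=env.sense()["wrist_force"]
    env.movel([x,y,z],rate=.05); s=env.sense()
    print("df",s["wrist_force"]-f0,"pos",s["ee_pos"],"w",s["gripper_width"],"t",s["t"])
def leave(up=.2):
    effector.release(); p=env.sense()["ee_pos"]; env.movel([p[0],p[1],up],rate=.3)
E
python3 - <<'E'
from h import *
pick(.506,.1198,.017,np.radians(-12),30,shift=.004)
img,P,_=cloud("wrist"); cv2.imwrite("pics/g1.png",img[:,:,::-1])
lower(.4142,-.1887,.022,0)
E
```

```text
grip w 0.0347->0.0348 f 30.0 z 0.016922592687661615 t 9.7
df [ 0.4041 -1.4146 -0.3393] pos [ 0.4143 -0.1886  0.0219] w 0.03468673487386395 t 12.4667
```

View pics/g1.png

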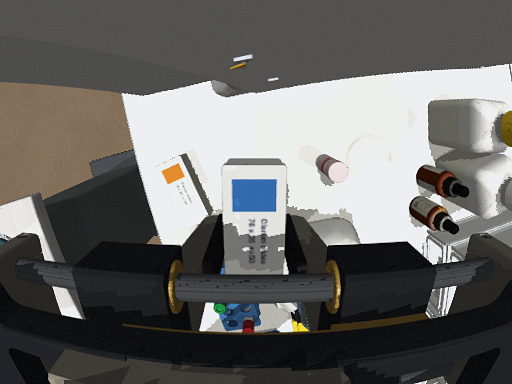

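The box is held square, with the blue label at (255,195). Next I release it, check the tray, then bring the orange box with an off-centre grip so the fingers clear the blue socket.

Run:
```python
from h import *
leave()
t=np.radians(11.9); o=.017
pick(.4223+o*np.sin(t),.1162-o*np.cos(t),.017,t,35)
lower(.5469,-.1624-o,.022,0)
leave(.25)
env.reach([.49,-.13,.30],R(0)); env.pause(.2)
img,P,_=cloud("wrist"); np.savez("w2.npz",img=img,P=P); cv2.imwrite("pics/w2.png",img[:,:,::-1]); print(env.sense()["t"])
X,Y,Z=np.moveaxis(P,-1,0)
for n,c in dict(B=(.4142,-.1887),Y=(.5469,-.1624)).items():
    with np.errstate(invalid="ignore"): Q=P[(abs(X-c[0])<.03)&(abs(Y-c[1])<.055)&(Z>.024)&(Z<.06)]
    a=cv2.minAreaRect((Q[:,:2]*1000).astype(np.float32)); print(n,len(Q),a,np.percentile(Q[:,2],[5,50,95]))
with np.errstate(invalid="ignore"):
  for n,c in dict(pur=(.4626,.0215),red=(.4635,-.0648),gre=(.439,-.022),cB=(.467,-.1585),cY=(.6,-.1325)).items():
    Q=P[(abs(X-c[0])<.016)&(abs(Y-c[1])<.016)&(Z>(.068 if n[0]!='c' else .039))&(Z<.1)]
    if len(Q): print(n,len(Q),(Q.min(0)+Q.max(0))/2)
```

```text
grip w 0.0351->0.0347 f 35.0 z 0.016944543868999545 t 17.95
df [ 0.0183 -1.4542  0.0323] pos [ 0.5469 -0.1793  0.0218] w 0.035182786136721725 t 20.6083
23.1583
B 1318 ((415.99237060546875, -189.41476440429688), (36.430458068847656, 86.65482330322266), 0.048561204224824905) [0.0335 0.0354 0.0368]
Y 1365 ((548.0849609375, -161.53402709960938), (35.967193603515625, 86.26493835449219), 0.5099673867225647) [0.0335 0.0355 0.0369]
pur 112 [0.4631 0.0217 0.0747]
red 103 [ 0.4642 -0.0639  0.074 ]
gre 107 [ 0.4392 -0.0213  0.0737]
cB 104 [ 0.4666 -0.1585  0.0421]
cY 117 [ 0.6002 -0.1319  0.0422]
```

View pics/w2.png

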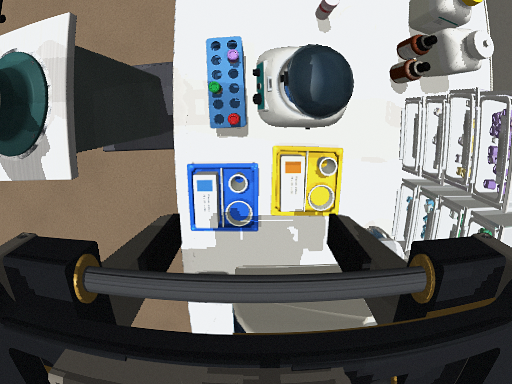

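Both boxes are seated: tops are level at about 35.5 mm, blue label at (206,185) and orange at (293,168). The wrist camera reads about 1.4 mm too far in x, judging by where the boxes were placed. Purple tube next.

Run:
```python
from h import *
for d in (100,-80,80): print(d,solver.inverse_kinematics([.4626,.0215,.06],R(np.radians(d))),solver.inverse_kinematics([.4626,.0215,.2],R(np.radians(d))))
t=np.radians(100)
pick(.4614,.0215,.059,t,20,up=.2)
img,P,_=cloud("wrist"); cv2.imwrite("pics/g2.png",img[:,:,::-1])
lower(.4652,-.1587,.0605,t,mid=.06)
```

```text
100 [ 0.5654  0.5664 -0.8317  2.1199  0.6414  0.7246  1.0541] [ 0.733   0.3314 -0.9889  2.0122  0.3359  0.9696  1.3205]
-80 [ 0.2513  0.4469 -0.4375  2.1377  0.3211  0.6189 -1.8086] [ 0.4061  0.2275 -0.588   2.0281  0.1568  0.9291 -1.6606]
80 [ 0.512   0.5372 -0.761   2.1227  0.5812  0.6982  0.7563] [ 0.696   0.3135 -0.9397  2.0138  0.3084  0.9617  0.9962]
grip w 0.0139->0.0146 f 20.0 z 0.058991042742262904 t 26.85
df [ 0.4124  0.6108 -0.2625] pos [ 0.4654 -0.1588  0.0608] w 0.014614044106384049 t 29.4667
```

View pics/g2.png

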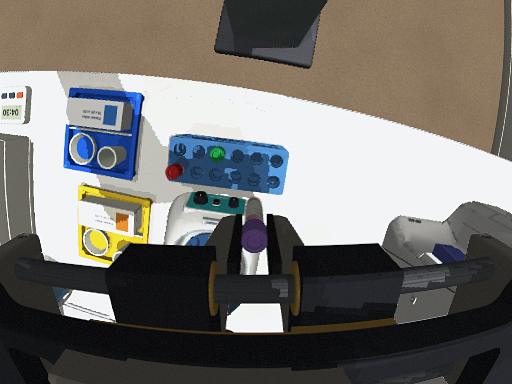

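The purple tube is held upright with its cap at (255,235), and it lowered into the socket with no contact force. Releasing it, then the red tube.

Run:
```python
from h import *
leave(.2)
pick(.4625,-.0645,.059,np.radians(80),20,up=.22)
lower(.5988,-.1325,.0605,0,up=.22,mid=.06)
leave(.22)
env.reach([.53,-.02,.28],R(0)); env.pause(.2)
img,P,_=cloud("wrist"); np.savez("w3.npz",img=img,P=P); cv2.imwrite("pics/w3.png",img[:,:,::-1]); print(env.sense()["t"])
X,Y,Z=np.moveaxis(P,-1,0)
with np.errstate(invalid="ignore"):
  for n,c in dict(pur=(.467,-.1585),red=(.6,-.1325),gre=(.439,-.022),vial=(.598,.112)).items():
    Q=P[(abs(X-c[0])<.016)&(abs(Y-c[1])<.016)&(Z>(.064))&(Z<.1)]
    if len(Q): print(n,len(Q),(Q.min(0)+Q.max(0))/2,np.percentile(Q[:,2],95))
```

```text
grip w 0.0147->0.0146 f 20.0 z 0.058996026250443125 t 34.675
df [-1.0817 -0.2591 -1.2918] pos [ 0.5991 -0.1325  0.0609] w 0.014561043885033065 t 37.7333
40.5
pur 92 [ 0.4769 -0.1534  0.0714] 0.07779893399087658
red 109 [ 0.5931 -0.1238  0.0718] 0.0783995465588708
gre 129 [ 0.439  -0.0211  0.0716] 0.07850956524910355
vial 243 [0.5991 0.1117 0.0686] 0.07204261978994413
```

View pics/w3.png

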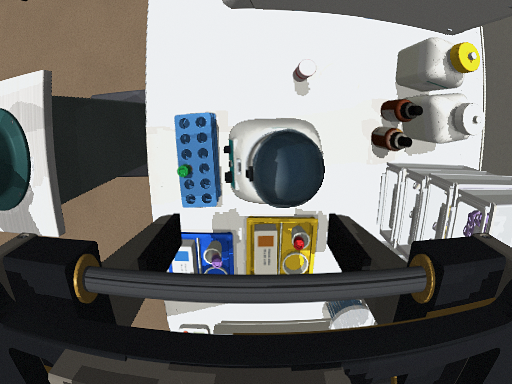

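Purple at (216,262) and red at (298,243) are down in their sockets, with tops at about 78 mm. Both lean slightly against the loose cone. Now the vial.

Run:
```python
from h import *
pick(.5977,.1117,.042,0,15,up=.22,down=.1)
lower(.597,-.188,.0475,np.radians(20),up=.24,mid=.05)
leave(.24)
env.reach([.50,-.12,.28],R(0)); env.pause(.2)
img,P,_=cloud("wrist"); np.savez("w4.npz",img=img,P=P); cv2.imwrite("pics/w4.png",cv2.resize(img[120:250,150:400,::-1],(800,416)))
s,_=viewer.read_camera("scene"); cv2.imwrite("pics/s4.png",cv2.resize(s[150:290,130:380,::-1],(800,448))); print(env.sense()["t"])
X,Y,Z=np.moveaxis(P,-1,0)
with np.errstate(invalid="ignore"):
  for n,c in dict(pur=(.472,-.155),red=(.595,-.128),gre=(.439,-.022),vial=(.598,-.188)).items():
    Q=P[(abs(X-c[0])<.02)&(abs(Y-c[1])<.02)&(Z>(.064))&(Z<.1)]
    if len(Q): print(n,len(Q),(Q.min(0)+Q.max(0))/2,np.percentile(Q[:,2],[5,50,95]))
```

```text
grip w 0.0225->0.0222 f 15.0 z 0.041956625177882595 t 44.4
df [ 0.1995 -0.3257 -0.0349] pos [ 0.5973 -0.188   0.0479] w 0.022134901821552286 t 47.4167
50.175
pur 118 [ 0.4764 -0.1528  0.0713] [0.0687 0.0751 0.0772]
red 110 [ 0.5918 -0.1247  0.073 ] [0.0737 0.076  0.0782]
gre 134 [ 0.4381 -0.0215  0.0725] [0.0685 0.0768 0.0788]
vial 186 [ 0.5966 -0.187   0.0703] [0.0659 0.0744 0.076 ]
```

View pics/w4.png

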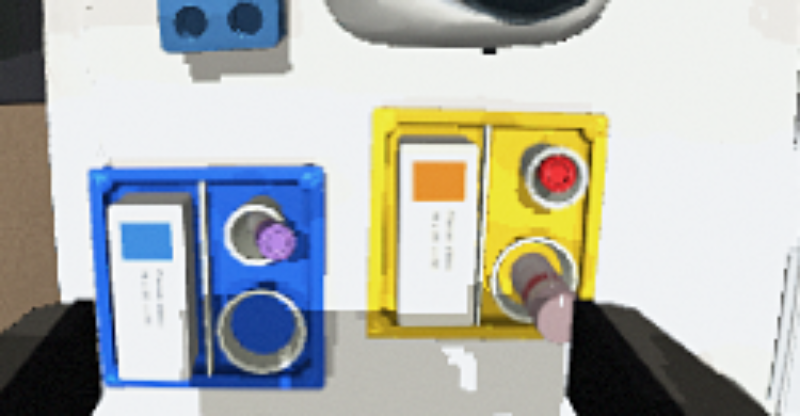

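View pics/s4.png

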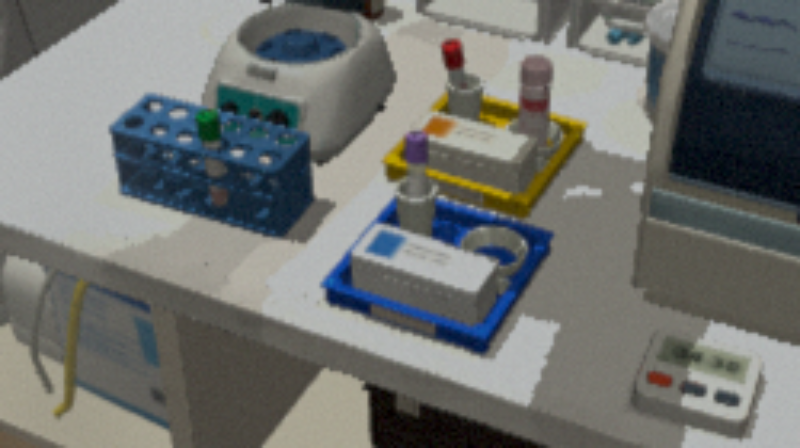

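Everything is in place in both views. Orange box (440,230), red tube (557,173) and vial (545,290) are in the yellow tray; blue box (150,290) and purple tube (275,240) are in the blue tray. Green is still in the rack and the timer is where it lay. Handing in.

```bash
python3 -c "
from h import *
print(workorder.finish_job())"
```

```text
the job is handed in; nothing more can be done
None
```

Both kits are made up and handed in after about 50 s of the 115 s, each item in its place in its tray, though both tubes lean about 8° in their loose cone sockets; the green tube and the timer were left where they were.

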